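Load the drill guide plate on a post jig

ROBOT

A 6-joint arm with a two-finger parallel gripper is mounted at the origin on the work surface. World frame = base frame: x ahead of the robot, y to its left, z up, the work surface at z = 0. Lengths are in m, angles in degrees, forces in N, time in s.
With the tool pointing down it reaches from about 0.35 to 0.875 m from the base axis. Payload 4.2 kg.
Tool frame: the origin (TCP) lies on the centre line of the jaws, within the pads' length; the fingertips stand 17 mm ahead of it and the grasp point (between the pads) lies 2 mm behind it; z points along the fingers, y is the direction in which the jaws open and shut (so a half turn about z gives the same grasp; the last joint's range is limited). The gripper opens to 87 mm and grips with 3 to 60 N. Pads are 19 mm wide; open, the fingers measure 117 mm over their backs; the gripper's body (75 mm by 190 mm) begins 51 mm behind the grasp point.
Start: joints at [-61.215, 22.042, 0.453, 0, -68.411, -14.817], TCP at [0.151, -0.606, 0.24] pointing down, gripper open.
Joint ranges: [-179.83, 179.83], [-69.29, 118.12], [-61.27, 80.66], [-181.25, 117.63], [-171.15, -9.14], [-177.46, 177.46]. Speed limits (degrees/s): [159.86, 159.86, 180, 180, 180, 180].

INTERFACE

Orientations are given as a 3x3 rotation matrix whose columns are the frame's x, y, z axes.
In Python, from station import * gives the robot as it stands.
- The arm moves only by the tool play_rows, never from a script. Its argument "targets" is a list that holds one entry, the list of rows, each a list of 5 numbers: the closure, from 0 (fully open) to 1 (shut), then the shift along the world's x, y, z in m, then the turn about the world's z in rad. In form: [[[gripper, x, y, z, twist], ...]]. A call has 1 to 5 rows; each row is the pose to reach, as a shift and turn from the pose commanded when the call began; what a row does not reach only later rows make up. A row lasts 1/12 s, in which the tool goes at most 41.7 mm and 7.16 degrees, less where a joint would pass 70% of its speed; a pose out of reach is approached as far as the arm can. A call with a gripper value outside its range is refused whole. The fingers move at their own pace and stop on an object; the grip force is fixed at half the most. Time passes only in rows, so rows that repeat a pose let the fingers close. It gives the time, the measured TCP pose, the force and the opening at its end, in the units of the state.
- sense(): the state, without advancing time (a new reading comes with each control period).
- capture(name): name is "side" or "top" or "wrist"; returns the picture (400x640x3 uint8, blue, green, red); there is no depth.
- get_calibration(name): a dict with "camera_matrix" (3x3 intrinsics, pixels), "D" ([k1, k2, p1, p2, k3] as OpenCV has them; the pictures are not rectified), "T" (4x4, takes a point from camera to world coordinates). Camera axes: x right, y up, looking along -z (the intrinsics and any distortion apply to the point x, -y, -z); pixel columns grow to the right and rows downward; lengths in m; the calibration is good to about 2 mm. A picture is of the moment at which its call begins: read the wrist's pose just before it. get_calibration takes no time and is no camera call; for the wrist camera it gives the pose at the moment of the call.
- finish_job(): hands the job in, once; it reports no verdict.
The state is a dict: "time_s": time; "joints": joint angles; "joint_velocities": joint speeds; "effort": joint torques, N m; "tcp_pos": TCP position; "ee_rot": TCP orientation; "wrist_force": force on the tool from outside, world axes, zero at the start; "moment": the same for the moment, N m; "gripper_width": opening from 0.0 (shut) to 1.0 (fully open).
Only numpy, scipy, OpenCV 4.12 (cv2) and the standard library are available. Lean on these libraries where they do the work, as an engineer would, in place of code of your own. Each camera call takes 0.05 s, during which the arm holds its last target. There are 200 camera calls.

TASK

Swing the keeper arm of the drilling jig out of the way, then lower the guide plate over the tall rod, keeping it square and in line with the jig, down between the two pins until it lies flat on the sheet blank; lower it all the way, do not let it drop down the rod. Then swing the keeper back over the plate as far as its stop and let go, leaving the other things on the bench where they are.

Things in the scene. Friction and masses are not known exactly. Their poses are not given: they have to be found in the camera images.
- fixture: Drilling jig fixed to the bench: grey base 250 (x) x 140 (y) x 20 high with a 4 mm aluminium sheet blank on top, its upper face 24 above the bench. Origin at the centre of the underside; x runs along the base, from the rod (at x = -82) to the keeper (x = +78); z up. The plate belongs centred on the base, its x along the base's x. Two taper-nosed locating pins of 10 mm diameter, tops 36 above the bench, stand at x = +50, y = +-32.5 and leave 2.5 mm on each side of the plate.
- rod_seat (a point): Axis of the jig's upright steel rod (16 mm diameter, at x = -82, y = 0 of the jig) at the height of the blank's upper face, 24 above the bench. Seated, the plate's hole mouth lies here.
- rod_top (a point): Tip of the rod, 190 above the bench; the last 18 mm taper from 16 to 6 mm diameter.
- keeper_pivot (a point): On the keeper's vertical hinge axis, at x = +78, y = -52 of the jig, 45 above the bench.
- keeper_knob (a point): Centre of the grip part of the keeper's upright round black knob: 18 mm diameter, standing on the outer end of the arm from 50 to 100 above the bench; this point is 80 above the bench and 75 from the hinge axis.
- keeper (a joint): Angle of the keeper, a dark steel arm 18 wide, 85 long, 10 thick, underside 40 above the bench (4 above the seated plate), turning level about the pivot. 0: shut, on its stop, the arm pointing along the jig's +y across the plate's place; it grows as the arm swings towards the jig's +x, away from the rod, to 1.57 when it points along +x and 1.7 at the end stop. It is clear of the plate's place from about 1.2. It stays where it is left; about 1 N at the knob moves it.
- plate_grip (a point): Aluminium guide plate, loose on the bench, 200 (x) x 50 (y) x 12 thick, about 0.5 kg, with a grip block on its middle: 60 (x) x 26 (y), from 12 to 52 above the plate's underside. This point is on the block, over the plate's centre and 36 above its underside. x runs along the plate with the hole at x = -82, z up. Grasp the block across its 26 mm width.
- plate_hole (a point): Mouth of the plate's through hole at its underside, 82 from the plate's centre towards -x. The hole is 19 mm in diameter, and 32 long with the round steel boss (36 diameter, 20 high) that stands around it on the upper face.
- pine_block: Bystander: pine block 140 x 60 x 45, origin under its centre.
- oil_can: Bystander: grey can 60 diameter, 130 high, origin under its centre.
- steel_file: Bystander: file with a wooden handle, 310 long, lying along its x.
- bar_stock: Bystander: plain undrilled aluminium bar 160 x 40 x 20, origin under its centre.
Mind the look-alikes: they are no part of the job. What is shaped like the part that bears plate_grip but blue or yellow is not meant.

How it is judged:
By the outcome, as a careful person would: the job done as asked, in the order asked, and still so for the second after the job is handed in, with the robot touching nothing.
It also fails if it takes over 72 s, if anything falls off the work surface, if the arm or the gripper's body presses on something with over 40 N, if the wrist force passes 120 N, or if a joint passes its speed limit or range.

## Working session

There is one attempt and no reset: what is moved stays moved. The work goes in short steps, Python scripts to look and compute and a tool call to move; the robot and the scene stay as the last step left them, time stands still between calls to the robot, and variables do not carry over. Pictures are saved under pics/ and viewed, on a budget of 10 in all, crops included, one or two more only if the job needs it, and the job is handed in when it is done.

Besides the shell and the picture viewer there is one more tool, called after ">>>" by a JSON object that holds its "api" and its "payload", one argument or row to a line. play_rows: Moves the arm, as the interface text tells. Its arguments: {"type":"object","properties":{"targets":{"type":"array","items":{"type":"array","items":{"type":"array","items":{"type":"number"}}}}},"required":["targets"]}

```bash
ls; mkdir -p pics; cat > h.py <<'E'
from station import *
import numpy as np, cv2
def snap(n,f):
    c=get_calibration(n); im=np.array(capture(n)); cv2.imwrite('pics/'+f,im); np.savez('pics/'+f+'.npz',K=c["camera_matrix"],D=c["D"],T=c["T"]); return im
def load(f):
    z=np.load('pics/'+f+'.npz'); return z['K'],z['D'],z['T']
def ray(f,uv):
    K,D,T=load(f); p=cv2.undistortPoints(np.array(uv,float).reshape(-1,1,2),K,D).reshape(-1,2)
    d=np.c_[p[:,0],-p[:,1],-np.ones(len(p))]@T[:3,:3].T
    return T[:3,3],d
def at(f,uv,z):
    o,d=ray(f,uv); return o+d*((z-o[2])/d[:,2])[:,None]
def proj(f,P):
    K,D,T=load(f); q=(np.atleast_2d(P)-T[:3,3])@T[:3,:3]; q=q*[1,-1,-1]
    return cv2.projectPoints(q,np.zeros(3),np.zeros(3),K,D)[0].reshape(-1,2)
E
python3 - <<'E'
from h import *
a=snap('top','top0.png'); b=snap('side','side0.png')
cv2.imwrite('pics/both0.png',cv2.resize(np.vstack([a,b]),None,fx=.75,fy=.75,interpolation=cv2.INTER_AREA))
s=sense(); print(s['time_s'],s['tcp_pos'],s['ee_rot'],s['gripper_width'])
for n in('top','side'): print(np.round(get_calibration(n)['T'],3).tolist())
E
```

```text
pics
0.1 [ 0.1507776  -0.60603663  0.23857258] [[-9.70468885e-01 -2.41225666e-01 -5.66709493e-04]
 [-2.41226309e-01  9.70467129e-01  1.84921845e-03]
 [ 1.03893984e-04  1.93131421e-03 -9.99998130e-01]] 0.9993825023761178
[[-0.023, 0.982, -0.188, 0.293], [-1.0, -0.022, 0.011, -0.004], [0.007, 0.188, 0.982, 1.475], [0.0, 0.0, 0.0, 1.0]]
[[-0.773, 0.478, -0.416, 0.128], [-0.634, -0.573, 0.52, 0.511], [0.01, 0.666, 0.746, 0.884], [0.0, 0.0, 0.0, 1.0]]
```

View pics/top0.png

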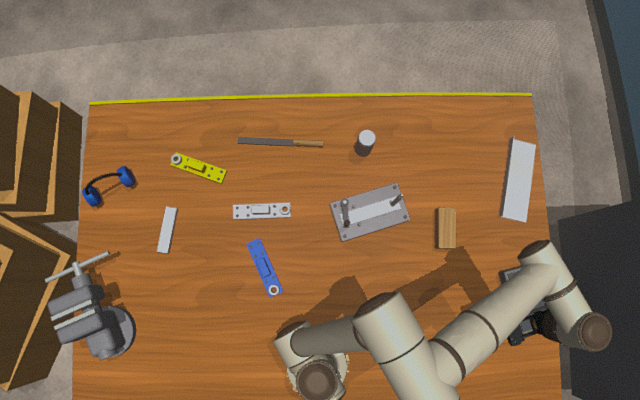

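View pics/side0.png

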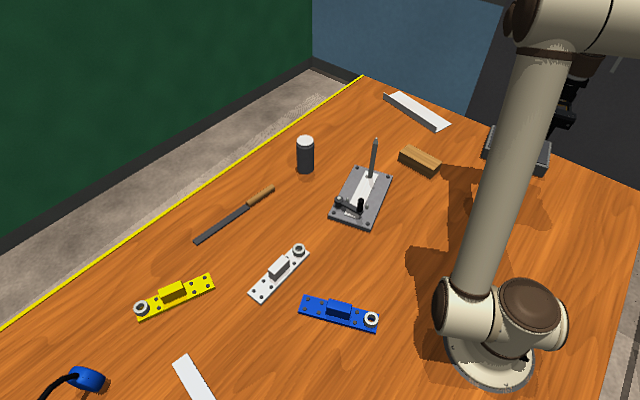

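Top view: the plate candidates are silver (262,211), blue (265,266) and yellow (198,167). The plain bar is at (167,230), and there is a white slab at (517,180). By the description I choose the silver one, whose boss is at (285,210). The jig is at (370,212), with the rod at its right end and the keeper at its left. Next is one close crop.

```bash
python3 - <<'E'
from h import *
a=cv2.imread('pics/top0.png')[175:250,220:420]; b=cv2.imread('pics/side0.png')[130:310,240:400]
a=cv2.resize(a,None,fx=4,fy=4,interpolation=cv2.INTER_CUBIC)
cv2.imwrite('pics/crop1.png',a)
cv2.imwrite('pics/crop2.png',cv2.resize(b,None,fx=3.3,fy=3.3,interpolation=cv2.INTER_CUBIC))
E
```

```text
(no output)
```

View pics/crop1.png

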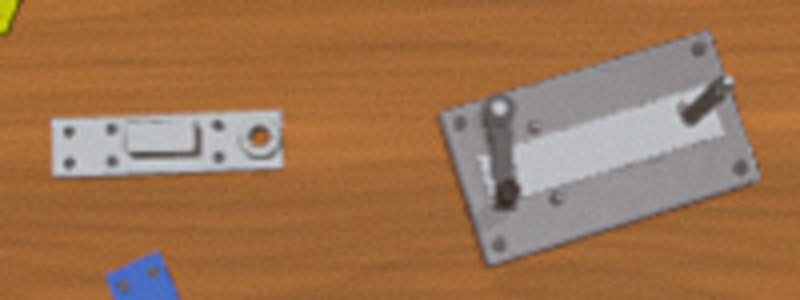

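```bash
cat >> h.py <<'E'
def fit(obj,wor):
    o=np.array(obj,float);w=np.array(wor)[:,:2];a=o-o.mean(0);b=w-w.mean(0)
    th=np.arctan2((a[:,0]*b[:,1]-a[:,1]*b[:,0]).sum(),(a*b).sum())
    R=np.array([[np.cos(th),-np.sin(th)],[np.sin(th),np.cos(th)]])
    t=w.mean(0)-R@o.mean(0); return th,R,t,(o@R.T+t-w)
E
python3 - <<'E'
from h import *
f='top0.png'; c=lambda p:np.array(p)/4+[220-.375,175-.375]
th,R,t,r=fit([[.125,-.07],[-.125,-.07],[-.125,.07],[.125,.07]],at(f,c([(441,113),(711,32),(760,180),(491,266)]),.02))
print('jig',np.degrees(th),t,np.abs(r).max())
for n,p in dict(pivot=(.078,-.052),rod=(-.082,0)).items(): print(n,R@p+t)
print('pivot disc',at(f,c([(498,107)]),.05),'knob',at(f,c([(507,190)]),.1), 'rod top',at(f,c([(729,80)]),.19))
th2,R2,t2,r2=fit([[.1,-.025],[-.1,-.025],[-.1,.025],[.1,.025]],at(f,c([(52,120),(282,111),(283,165),(53,177)]),.012))
print('plate',np.degrees(th2),t2,np.abs(r2).max())
E
```

```text
jig 105.82864657058313 [ 0.51395953 -0.19598733] 0.0030698541971112547
pivot [ 0.5427124  -0.10676137]
rod [ 0.53632596 -0.27487804]
pivot disc [[ 0.54568669 -0.10526632  0.05      ]] knob [[ 0.46825588 -0.10670421  0.1       ]] rod top [[ 0.53800344 -0.27455584  0.19      ]]
plate 91.4079783009434 [0.5268103  0.18011954] 0.001305162660002246
```

Chosen: the silver plate. Keeper is at about 0.26 rad, with the knob near (0.468, -0.107). Moving to hover over the knob.

>>> {"api": "play_rows", "payload": {
  "targets": [
    [[0, 0.022, 0.034, 0, -0.045], [0, 0.044, 0.068, 0, -0.09], [0, 0.066, 0.102, 0, -0.135], [0, 0.088, 0.136, 0, -0.18], [0, 0.11, 0.17, 0, -0.227]]
  ]
}}

```text
time_s: 0.52
tcp_pos: [0.2612, -0.4347, 0.239]
ee_rot: [[-1.0, -0.014, -0.001], [-0.014, 1.0, 0.001], [0.001, 0.001, -1.0]]
wrist_force: [1.3, -0.4, -0.3]
gripper_width: 1.005
```

>>> {"api": "play_rows", "payload": {
  "targets": [
    [[0, 0.022, 0.034, 0, 0], [0, 0.044, 0.068, 0, 0], [0, 0.066, 0.102, 0, 0], [0, 0.088, 0.136, 0, 0], [0, 0.11, 0.17, 0, 0]]
  ]
}}

```text
time_s: 0.93
tcp_pos: [0.3713, -0.2646, 0.2395]
ee_rot: [[-1.0, -0.017, -0.0], [-0.017, 1.0, 0.0], [0.0, 0.0, -1.0]]
wrist_force: [0.0, -0.9, 0.0]
gripper_width: 1.001
```

>>> {"api": "play_rows", "payload": {
  "targets": [
    [[0, 0.022, 0.034, 0, 0], [0, 0.044, 0.068, 0, 0], [0, 0.066, 0.102, 0, 0], [0, 0.08, 0.13, 0, 0], [0, 0.08, 0.13, 0, 0]]
  ]
}}

```text
time_s: 1.35
tcp_pos: [0.4531, -0.1327, 0.2393]
ee_rot: [[-1.0, -0.022, 0.001], [-0.022, 1.0, 0.001], [-0.001, 0.001, -1.0]]
wrist_force: [0.2, 0.3, -0.4]
gripper_width: 0.998
```

```bash
python3 - <<'E'
from h import *
s=sense(); print(s['time_s'],s['tcp_pos'],s['joints'],np.round(s['ee_rot'],3).tolist())
snap('wrist','w1.png')
E
```

```text
1.35 [ 0.45309903 -0.13271902  0.23927383] [ 3.43924446e+00  6.99701371e+00 -2.01536343e+01 -3.08285894e-02
 -6.28050435e+01 -9.21430614e+01] [[-1.0, -0.022, 0.001], [-0.022, 1.0, 0.001], [-0.001, 0.001, -1.0]]
```

View pics/w1.png

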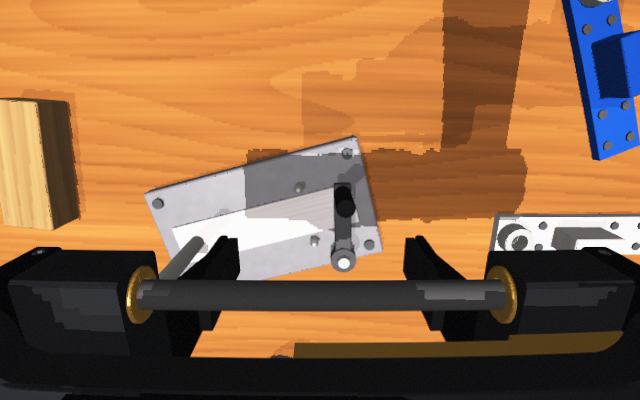

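Wrist view: jig base corners at (146,193), (356,137) and (383,248). The pivot disc is at (344,262), the knob's dark top at about (346,204), the rod tip near (202,242) partly hidden, and the silver plate at right.

```bash
python3 - <<'E'
from h import *
f='w1.png'; print(load(f)[2].round(3).tolist())
P=at(f,[(146,193),(356,137),(383,248)],.02); print(P)
th,R,t,r=fit([[-.125,.07],[.125,.07],[.125,-.07]],P)
print('jig',np.degrees(th),t,np.abs(r).max()); print('piv',R@[.078,-.052]+t,at(f,[(344,262)],.055)); print('knobtop',at(f,[(346,204)],.1))
for a in (.15,.26,.35): 
  k=R@(np.array([.078,-.052])+.075*np.array([np.sin(a),np.cos(a)]))+t; print(a,k,proj(f,[*k,.1]),proj(f,[*k,.05]))
E
```

```text
[[-0.022, -0.957, -0.288, 0.375], [1.0, -0.02, -0.009, -0.134], [0.002, -0.288, 0.958, 0.384], [0.0, 0.0, 0.0, 1.0]]
[[ 0.48087732 -0.32842689  0.02      ]
 [ 0.41420597 -0.09554778  0.02      ]
 [ 0.54215424 -0.05722005  0.02      ]]
jig 106.32959302741605 [ 0.51318635 -0.19382362] 0.005035626303346086
piv [ 0.54115801 -0.10434968] [[ 0.54321664 -0.10530692  0.055     ]]
knobtop [[ 0.46382266 -0.10990485  0.1       ]]
0.15 [ 0.46684046 -0.11444434] [[340.69067347 207.17074263]] [[337.86404991 191.93033869]]
0.26 [ 0.46618146 -0.10622487] [[350.06789661 206.64473134]] [[345.94456922 191.47434172]]
0.35 [ 0.46631637 -0.0994785 ] [[357.72411011 206.94409497]] [[352.54565996 191.73935311]]
```

>>> {"api": "play_rows", "payload": {
  "targets": [
    [[0, 0.005, 0.01, -0.01, 0.12], [0, 0.01, 0.02, -0.02, 0.24], [0, 0.014, 0.023, -0.03, 0.36], [0, 0.014, 0.023, -0.04, 0.48], [0, 0.014, 0.023, -0.05, 0.6]]
  ]
}}

```text
time_s: 1.82
tcp_pos: [0.4643, -0.1141, 0.1888]
ee_rot: [[-0.813, -0.583, -0.001], [-0.583, 0.813, -0.0], [0.001, 0.001, -1.0]]
wrist_force: [-0.6, -0.7, -0.1]
gripper_width: 0.998
```

>>> {"api": "play_rows", "payload": {
  "targets": [
    [[0, 0, 0, -0.01, 0.12], [0, 0, 0, -0.02, 0.24], [0, 0, 0, -0.03, 0.36], [0, 0, 0, -0.035, 0.48], [0, 0, 0, -0.04, 0.6]]
  ]
}}

```text
time_s: 2.23
tcp_pos: [0.4638, -0.1145, 0.1487]
ee_rot: [[-0.343, -0.939, -0.002], [-0.939, 0.343, -0.0], [0.001, 0.002, -1.0]]
wrist_force: [-0.5, -0.3, -1.6]
gripper_width: 1.001
```

>>> {"api": "play_rows", "payload": {
  "targets": [
    [[0, 0, 0, -0.0, 0.12], [0, 0, 0, -0.015, 0.24], [0, 0, 0, -0.035, 0.36], [0, 0, 0, -0.055, 0.36], [0, 0, 0, -0.07, 0.36]]
  ]
}}

```text
time_s: 2.65
tcp_pos: [0.4635, -0.1145, 0.0782]
ee_rot: [[0.004, -1.0, -0.002], [-1.0, -0.004, 0.0], [-0.0, 0.002, -1.0]]
wrist_force: [-0.5, 0.2, -0.9]
gripper_width: 0.998
```

>>> {"api": "play_rows", "payload": {
  "targets": [
    [[0.6, 0, 0, 0, 0], [0.9, 0, 0, 0, 0], [0.9, 0, 0, 0, 0], [0.9, 0, 0, 0, 0], [0.9, 0, 0, 0, 0]]
  ]
}}

```text
time_s: 3.07
tcp_pos: [0.4655, -0.1136, 0.0806]
ee_rot: [[0.006, -1.0, 0.002], [-1.0, -0.006, 0.0], [-0.0, -0.002, -1.0]]
wrist_force: [0.2, 0.6, -0.6]
gripper_width: 0.706
```

>>> {"api": "play_rows", "payload": {
  "targets": [
    [[0.9, 0, 0.004, -0.002, 0], [0.9, 0, 0.004, -0.002, 0], [0.9, 0, 0.004, -0.002, 0], [0.9, 0, 0.004, -0.002, 0], [0.9, 0, 0.004, -0.002, 0]]
  ]
}}

```text
time_s: 3.48
tcp_pos: [0.4649, -0.1094, 0.0776]
ee_rot: [[0.006, -1.0, 0.0], [-1.0, -0.006, -0.0], [0.0, -0.0, -1.0]]
wrist_force: [-0.1, 0.2, 0.4]
gripper_width: 0.328
```

>>> {"api": "play_rows", "payload": {
  "targets": [
    [[0.9, 0, 0, 0, 0], [0.9, 0, 0, 0, 0], [0.9, 0, 0, 0, 0], [0.9, 0, 0, 0, 0], [0.9, 0, 0, 0, 0]]
  ]
}}

```text
time_s: 3.9
tcp_pos: [0.4679, -0.1093, 0.078]
ee_rot: [[0.007, -1.0, 0.006], [-1.0, -0.007, 0.0], [-0.0, -0.006, -1.0]]
wrist_force: [5.8, -0.4, -4.1]
gripper_width: 0.201
```

>>> {"api": "play_rows", "payload": {
  "targets": [
    [[0.9, 0.0033, 0.009, 0, -0.122], [0.9, 0.0046, 0.018, 0, -0.244], [0.9, 0.007, 0.027, 0, -0.366], [0.9, 0.0104, 0.0355, 0, -0.488], [0.9, 0.0149, 0.0435, 0, -0.61]]
  ]
}}

```text
time_s: 4.32
tcp_pos: [0.4801, -0.0657, 0.0779]
ee_rot: [[-0.572, -0.82, 0.001], [-0.82, 0.572, -0.0], [-0.0, -0.001, -1.0]]
wrist_force: [0.8, -2.0, 0.4]
gripper_width: 0.2
```

>>> {"api": "play_rows", "payload": {
  "targets": [
    [[0.9, 0.0054, 0.0074, 0, -0.122], [0.9, 0.0117, 0.0141, 0, -0.244], [0.9, 0.0187, 0.0199, 0, -0.366], [0.9, 0.0264, 0.0249, 0, -0.488], [0.9, 0.0346, 0.0289, 0, -0.61]]
  ]
}}

```text
time_s: 4.73
tcp_pos: [0.515, -0.0372, 0.0779]
ee_rot: [[-0.939, -0.344, 0.0], [-0.344, 0.939, -0.001], [-0.0, -0.001, -1.0]]
wrist_force: [0.9, -4.5, 1.3]
gripper_width: 0.2
```

>>> {"api": "play_rows", "payload": {
  "targets": [
    [[0, 0, 0, 0, 0], [0, 0, 0, 0, 0], [0, 0, 0, 0, 0], [0, 0, 0, 0, 0], [0, 0, 0, 0, 0]]
  ]
}}

```text
time_s: 5.15
tcp_pos: [0.5138, -0.0373, 0.0775]
ee_rot: [[-0.937, -0.35, -0.001], [-0.35, 0.937, -0.0], [0.0, 0.0, -1.0]]
wrist_force: [-0.2, 1.1, 0.4]
gripper_width: 0.494
```

>>> {"api": "play_rows", "payload": {
  "targets": [
    [[0, 0, 0, 0, 0], [0, 0, 0, 0.03, 0], [0, 0, 0, 0.07, 0], [0, 0, 0, 0.11, 0], [0, 0, 0, 0.15, 0]]
  ]
}}

```text
time_s: 5.57
tcp_pos: [0.5137, -0.0373, 0.2292]
ee_rot: [[-0.937, -0.35, -0.001], [-0.35, 0.937, -0.0], [0.001, 0.0, -1.0]]
wrist_force: [1.0, 0.7, -0.3]
gripper_width: 0.867
```

>>> {"api": "play_rows", "payload": {
  "targets": [
    [[0, 0.002, 0.03, 0.01, 0.124], [0, 0.004, 0.06, 0.02, 0.248], [0, 0.006, 0.09, 0.02, 0.372], [0, 0.008, 0.12, 0.02, 0.496], [0, 0.01, 0.15, 0.02, 0.62]]
  ]
}}

```text
time_s: 5.98
tcp_pos: [0.524, 0.1141, 0.248]
ee_rot: [[-0.554, -0.832, 0.001], [-0.832, 0.554, 0.001], [-0.001, -0.0, -1.0]]
wrist_force: [0.7, -0.2, 0.0]
gripper_width: 0.995
```

>>> {"api": "play_rows", "payload": {
  "targets": [
    [[0, 0.002, 0.03, 0, 0.124], [0, 0.003, 0.06, 0, 0.248], [0, 0.003, 0.09, 0, 0.372], [0, 0.003, 0.12, 0, 0.496], [0, 0.003, 0.14, 0, 0.617]]
  ]
}}

```text
time_s: 6.4
tcp_pos: [0.527, 0.2552, 0.2473]
ee_rot: [[0.031, -1.0, -0.0], [-1.0, -0.031, 0.0], [-0.0, 0.0, -1.0]]
wrist_force: [0.4, -0.8, 0.2]
gripper_width: 0.999
```

```bash
python3 - <<'E'
from h import *
s=sense(); print(s['time_s'],s['tcp_pos'],s['joints'].round(1) if hasattr(s['joints'],'round') else s['joints'],np.round(s['ee_rot'],4).tolist())
snap('wrist','w2.png')
snap('top','top2.png')
E
```

```text
6.4 [0.52703252 0.25517618 0.24732236] [ 41.7  17.9  -4.6  -0.  -67.5 -39.9] [[0.0311, -0.9995, -0.0], [-0.9995, -0.0311, 0.0002], [-0.0003, 0.0, -1.0]]
```

View pics/w2.png

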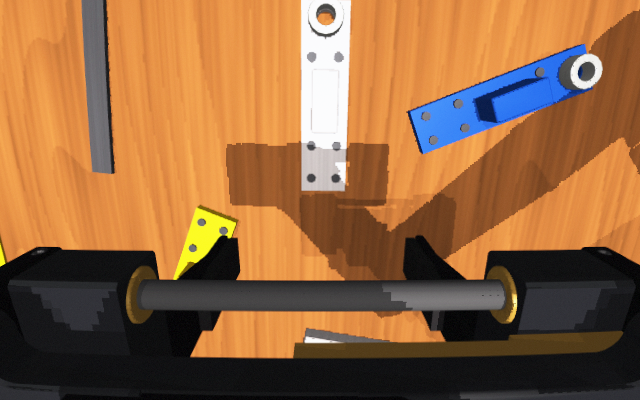

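Wrist view: the silver plate's end corners are at (302,191) and (345,190). The block top spans about (311..338, 69..132) and the boss centre is at (326,14). Yellow and blue are separate.

```bash
python3 - <<'E'
from h import *
f='w2.png'; im=cv2.imread('pics/w2.png')
print(at(f,[(302,191),(345,190)],.012), at(f,[(311,69),(338,69),(338,132),(312,132)],.052), at(f,[(326,14)],.032))
o=[(.1,.025),(.1,-.025),(-.082,0)]
w=np.vstack([at(f,[(302,191),(345,190)],.012),at(f,[(326,14)],.032)])
print([x for x in fit(o,w)][0]*57.2958,fit(o,w)[2:])
b=at(f,[(311,69),(338,69),(338,132),(312,132)],.052).mean(0);print('block',b)
cv2.imwrite('pics/c3.png',cv2.resize(im[0:210,260:400],None,fx=2.8,fy=2.8,interpolation=cv2.INTER_CUBIC))
t=cv2.imread('pics/top2.png')[180:250,310:430]
cv2.imwrite('pics/c3t.png',cv2.resize(t,None,fx=5,fy=5,interpolation=cv2.INTER_CUBIC))
E
```

```text
[[0.54886966 0.28197616 0.012     ]
 [0.49908398 0.27925213 0.012     ]] [[0.54028004 0.1511929  0.052     ]
 [0.51483372 0.15040049 0.052     ]
 [0.51226548 0.20926786 0.052     ]
 [0.53793764 0.21006067 0.052     ]] [[0.52762947 0.09877649 0.032     ]]
91.03223047090798 (array([0.52590293, 0.18067464]), array([[-4.97640996e-02, -1.76809833e-03],
       [ 5.00134693e-02,  1.85663971e-03],
       [-2.49369771e-04, -8.85413833e-05]]))
block [0.52632922 0.18023048 0.052     ]
```

View pics/c3t.png

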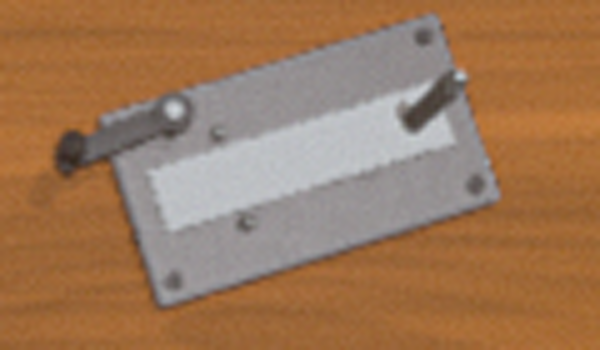

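Keeper is now at about 1.47 rad, clear. Plate centre is about (0.526, 0.180), yaw 91.1°. Descending to grasp it.

>>> {"api": "play_rows", "payload": {
  "targets": [
    [[0, -0.001, -0.03, -0.02, -0.012], [0, -0.001, -0.06, -0.04, -0.012], [0, -0.001, -0.075, -0.07, -0.012], [0, -0.001, -0.075, -0.105, -0.012], [0, -0.001, -0.075, -0.14, -0.012]]
  ]
}}

```text
time_s: 6.92
tcp_pos: [0.5263, 0.1761, 0.1073]
ee_rot: [[0.008, -1.0, 0.002], [-1.0, -0.008, 0.001], [-0.001, -0.002, -1.0]]
wrist_force: [1.1, 0.3, -0.2]
gripper_width: 1.0
```

>>> {"api": "play_rows", "payload": {
  "targets": [
    [[0, 0, 0, -0.025, 0], [0, 0, 0, -0.045, 0], [0, 0, 0, -0.06, 0], [0, 0, 0, -0.071, 0], [0, 0, 0, -0.071, 0]]
  ]
}}

```text
time_s: 7.33
tcp_pos: [0.5249, 0.1764, 0.0344]
ee_rot: [[0.009, -1.0, -0.004], [-1.0, -0.009, -0.003], [0.003, 0.004, -1.0]]
wrist_force: [0.2, 0.3, 0.4]
gripper_width: 1.003
```

>>> {"api": "play_rows", "payload": {
  "targets": [
    [[0.9, 0, 0, 0, 0], [0.9, 0, 0, 0, 0], [0.9, 0, 0, 0, 0], [0.9, 0, 0, 0, 0], [0.9, 0, 0, 0, 0]]
  ]
}}

```text
time_s: 7.75
tcp_pos: [0.5268, 0.1782, 0.0374]
ee_rot: [[0.011, -1.0, 0.001], [-1.0, -0.011, 0.001], [-0.001, -0.001, -1.0]]
wrist_force: [0.3, 0.1, 0.8]
gripper_width: 0.706
```

>>> {"api": "play_rows", "payload": {
  "targets": [
    [[0.9, 0, 0, 0, 0], [0.9, 0, 0, 0, 0], [0.9, 0, 0, 0, 0], [0.9, 0, 0, 0, 0], [0.9, 0, 0, 0, 0]]
  ]
}}

```text
time_s: 8.17
tcp_pos: [0.5264, 0.1779, 0.0365]
ee_rot: [[0.011, -1.0, -0.0], [-1.0, -0.011, -0.0], [0.0, 0.0, -1.0]]
wrist_force: [-0.4, 0.1, -0.0]
gripper_width: 0.326
```

>>> {"api": "play_rows", "payload": {
  "targets": [
    [[0.9, 0, 0, 0, 0], [0.9, 0, 0, 0, 0], [0.9, 0, 0, 0, 0], [0.9, 0, 0, 0, 0], [0.9, 0, 0, 0, 0]]
  ]
}}

```text
time_s: 8.58
tcp_pos: [0.5263, 0.1779, 0.0365]
ee_rot: [[0.011, -1.0, -0.0], [-1.0, -0.011, -0.0], [0.0, 0.0, -1.0]]
wrist_force: [-0.6, -0.1, 1.0]
gripper_width: 0.298
```

>>> {"api": "play_rows", "payload": {
  "targets": [
    [[0.9, 0, 0, 0.01, 0], [0.9, 0, 0, 0.03, 0], [0.9, 0, 0, 0.06, 0], [0.9, 0, 0, 0.095, 0], [0.9, 0, 0, 0.13, 0]]
  ]
}}

```text
time_s: 9.0
tcp_pos: [0.5251, 0.1772, 0.167]
ee_rot: [[0.01, -1.0, -0.003], [-1.0, -0.01, -0.001], [0.001, 0.003, -1.0]]
wrist_force: [1.7, 0.1, -5.8]
gripper_width: 0.298
```

>>> {"api": "play_rows", "payload": {
  "targets": [
    [[0.9, 0, 0, 0.03, 0], [0.9, 0, 0, 0.06, 0], [0.9, 0, 0, 0.09, 0], [0.9, 0, 0, 0.1, 0], [0.9, 0, 0, 0.1, 0]]
  ]
}}

```text
time_s: 9.42
tcp_pos: [0.5271, 0.1784, 0.2692]
ee_rot: [[0.011, -1.0, 0.005], [-1.0, -0.011, 0.003], [-0.003, -0.005, -1.0]]
wrist_force: [0.2, 0.0, -5.0]
gripper_width: 0.296
```

```bash
python3 - <<'E'
from h import *
f='top2.png'; c=lambda p:np.array(p)/5+[310-.4,180-.4]
w=np.vstack([at(f,c([(435,13),(498,200),(162,305)]),.02),at(f,c([(218,131),(247,220)]),.036),at(f,c([(461,75)]),.19)])
o=[(-.125,-.07),(-.125,.07),(.125,.07),(.05,-.0325),(.05,.0325),(-.082,0)]
th,R,t,r=fit(o,w); print(np.degrees(th),t,(r*1000).round(1).tolist(),'rod',R@[-.082,0]+t)
print('knob',at(f,c([(70,146)]),.1))
s=sense(); print(s['time_s'],s['tcp_pos'],s['wrist_force'],np.round(s['ee_rot'],4).tolist())
snap('wrist','w3.png')
E
```

```text
105.82718746539938 [ 0.51520829 -0.19402107] [[1.4, -0.8], [0.0, -2.6], [-1.6, 2.7], [0.7, -0.2], [-0.1, -0.5], [-0.5, 1.4]] rod [ 0.53757271 -0.27291234]
knob [[ 0.51371028 -0.03387506  0.1       ]]
9.4167 [0.52713736 0.17840567 0.2692227 ] [ 0.21614529  0.04952982 -5.04957198] [[0.0109, -0.9999, 0.0048], [-0.9999, -0.0109, 0.0035], [-0.0034, -0.0048, -1.0]]
```

View pics/w3.png

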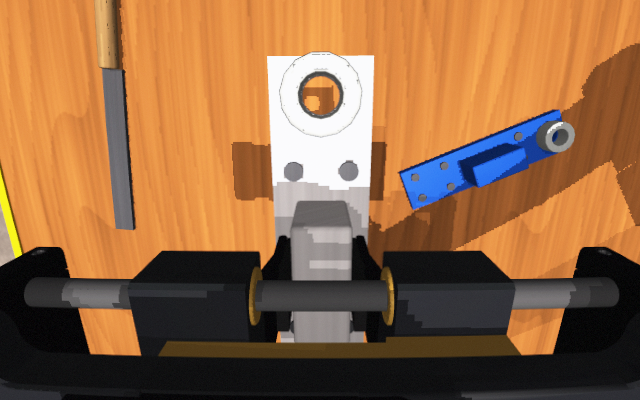

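Wrist view: plate held with the boss ring centred at (320.5,94) and the hole clear through.

```bash
cat >> h.py <<'E'
def tool_of(f,uv,z,p,yawx):
    w=at(f,[uv],z)[0][:2]-np.array(p)[:2]; x=np.array([np.cos(yawx),np.sin(yawx)]); y=np.array([x[1],-x[0]]) # tool down
    return w@x, w@y
E
python3 - <<'E'
from h import *
p=[0.52713736,0.17840567]; yx=np.arctan2(-.9999,.0109)
print('hole top',tool_of('w3.png',(320.5,94),.2652,p,yx))
print('end mid',tool_of('w3.png',(267,55.5),.2452,p,yx),tool_of('w3.png',(374,55.5),.2452,p,yx))
h=tool_of('w3.png',(320.5,94),.2652,p,yx)
for yawp in (105.8,): # plate x dir; tool x = plate -x
    a=np.radians(yawp+180); x=np.array([np.cos(a),np.sin(a)]); y=np.array([x[1],-x[0]])
    print('TCP target',np.array([.5375,-.2735])-h[0]*x-h[1]*y,'twist',np.radians(yawp+180)-(yx%(2*np.pi)))
E
```

```text
hole top (np.float64(0.08011109573585772), np.float64(-0.0008996758979894296))
end mid (np.float64(0.09750733615698153), np.float64(-0.025780230668055962)) (np.float64(0.09745989747753543), np.float64(0.023739462177424415))
TCP target [ 0.51482165 -0.19666063] twist 0.2648613634811703
```

>>> {"api": "play_rows", "payload": {
  "targets": [
    [[0.9, -0.001, -0.03, 0, 0.026], [0.9, -0.002, -0.065, 0, 0.053], [0.9, -0.004, -0.1, 0, 0.08], [0.9, -0.005, -0.14, 0, 0.106], [0.9, -0.006, -0.18, 0, 0.132]]
  ]
}}

```text
time_s: 9.88
tcp_pos: [0.5182, -0.0035, 0.2629]
ee_rot: [[0.144, -0.989, -0.007], [-0.99, -0.144, -0.001], [-0.0, 0.007, -1.0]]
wrist_force: [1.3, -0.0, -3.5]
gripper_width: 0.294
```

>>> {"api": "play_rows", "payload": {
  "targets": [
    [[0.9, -0.001, -0.04, 0, 0.026], [0.9, -0.002, -0.08, 0, 0.053], [0.9, -0.004, -0.12, 0, 0.08], [0.9, -0.005, -0.155, 0, 0.106], [0.9, -0.006, -0.18, 0, 0.132]]
  ]
}}

```text
time_s: 10.3
tcp_pos: [0.5121, -0.1844, 0.2627]
ee_rot: [[0.27, -0.963, -0.007], [-0.963, -0.27, 0.001], [-0.003, 0.007, -1.0]]
wrist_force: [0.8, 0.5, -4.5]
gripper_width: 0.295
```

>>> {"api": "play_rows", "payload": {
  "targets": [
    [[0.9, 0, -0.012, 0, 0], [0.9, 0, -0.015, 0, 0], [0.9, 0, -0.015, 0, 0], [0.9, 0, -0.015, 0, 0], [0.9, 0, -0.015, 0, 0]]
  ]
}}

```text
time_s: 10.72
tcp_pos: [0.5143, -0.1958, 0.2658]
ee_rot: [[0.273, -0.962, -0.001], [-0.962, -0.273, 0.001], [-0.001, 0.001, -1.0]]
wrist_force: [0.2, -0.1, -5.2]
gripper_width: 0.296
```

```bash
python3 - <<'E'
from h import *
s=sense(); print(s['time_s'],s['tcp_pos'],s['wrist_force'],np.round(s['ee_rot'],4).tolist())
snap('wrist','w4.png')
E
```

```text
10.7167 [ 0.51427581 -0.19580993  0.26577504] [ 0.20777849 -0.06070385 -5.16847071] [[0.2728, -0.9621, -0.0013], [-0.9621, -0.2728, 0.0007], [-0.001, 0.0011, -1.0]]
```

View pics/w4.png

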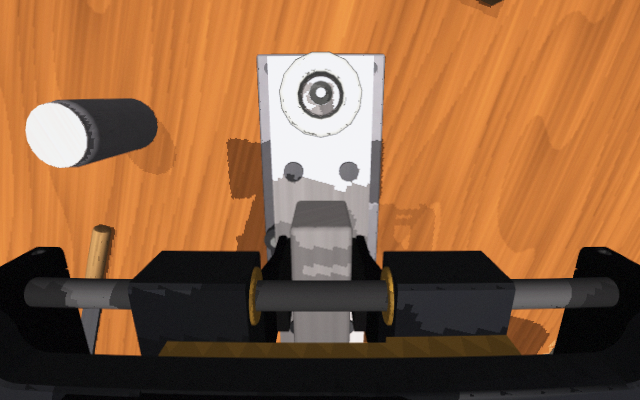

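```bash
python3 - <<'E'
from h import *
im=cv2.imread('pics/w4.png'); S=cv2.cvtColor(im,cv2.COLOR_BGR2HSV)[:,:,1]
L=[];Rr=[]
for v in range(58,232,6):
    g=S[v]<70
    l=next((u for u in range(320,200,-1) if not g[u] and not g[u-1] and u<275),None); r=next((u for u in range(365,450) if not g[u] and not g[u+1]),None)
    print(v,l,r,end=' | ')
    L.append((l+.5,v));Rr.append((r-.5,v))
print()
f='w4.png'
for n,A in(('L',L),('R',Rr)):
    A=[a for a in A if not(130<a[1]<205)]
    w=at(f,A,.02)[:,:2]
    for _ in range(2):
        d=np.polyfit(w[:,1],w[:,0],1); e=w[:,0]-np.polyval(d,w[:,1]); w=w[abs(e)<.004]
    print(n,'yaw',np.degrees(np.arctan2(1,d[0])),len(w),'x@y=-.2',np.polyval(d,-.2))
z=im[60:130,285:355]; cv2.imwrite('pics/c5.png',cv2.resize(np.hstack([im[40:250,245:400]]),None,fx=2.8,fy=2.8,interpolation=cv2.INTER_CUBIC))
E
```

```text
58 256 385 | 64 256 385 | 70 256 385 | 76 257 384 | 82 257 384 | 88 257 384 | 94 257 384 | 100 258 383 | 106 258 383 | 112 258 383 | 118 259 382 | 124 259 382 | 130 259 382 | 136 260 382 | 142 260 381 | 148 260 381 | 154 261 381 | 160 261 381 | 166 261 380 | 172 262 380 | 178 262 380 | 184 262 379 | 190 263 379 | 196 263 379 | 202 263 378 | 208 264 379 | 214 264 378 | 220 264 378 | 226 265 378 | 
L yaw 106.12516096869095 17 x@y=-.2 0.5880225560214444
R yaw 106.08993685825206 17 x@y=-.2 0.4443080892375767
```

View pics/c5.png

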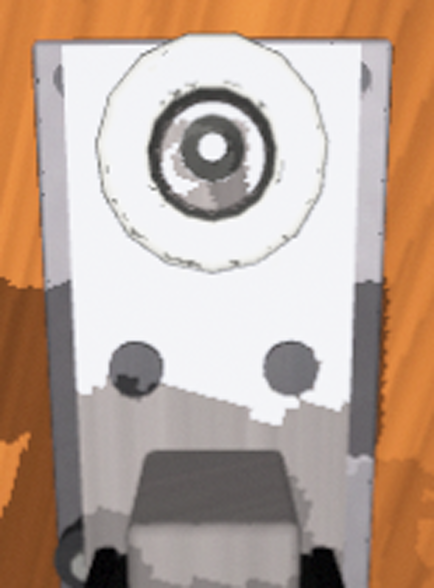

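```bash
python3 - <<'E'
from h import *
f='w4.png'
c=lambda u,v:[(u/2.8+245-.32,v/2.8+40-.32)]
t=at(f,c(211,147),.19)[0];h=at(f,c(211,152),.2618)[0]; print(t,h)
d=(t-h)[:2];print('need move hole by',d, 'in tool', d@[.2728,-.9621], d@[-.9621,-.2728])
print(sense()['tcp_pos'])
E
```

```text
[ 0.53784812 -0.27424319  0.19      ] [ 0.53730257 -0.27278372  0.2618    ]
need move hole by [ 0.00054555 -0.00145947] in tool 0.0015529808934459744 -0.00012673439413474406
[ 0.5144247  -0.19582276  0.26614041]
```

>>> {"api": "play_rows", "payload": {
  "targets": [
    [[0.9, 0.0003, -0.0015, -0.01, 0.004], [0.9, 0.0003, -0.0015, -0.02, 0.004], [0.9, 0.0003, -0.0015, -0.03, 0.004], [0.9, 0.0003, -0.0015, -0.04, 0.004], [0.9, 0.0003, -0.0015, -0.05, 0.004]]
  ]
}}

```text
time_s: 11.18
tcp_pos: [0.5143, -0.1984, 0.2149]
ee_rot: [[0.276, -0.961, -0.001], [-0.961, -0.276, 0.0], [-0.001, 0.001, -1.0]]
wrist_force: [0.6, -0.4, -4.7]
gripper_width: 0.296
```

>>> {"api": "play_rows", "payload": {
  "targets": [
    [[0.9, 0, 0, -0.005, 0], [0.9, 0, 0, -0.01, 0], [0.9, 0, 0, -0.015, 0], [0.9, 0, 0, -0.02, 0], [0.9, 0, 0, -0.02, 0]]
  ]
}}

```text
time_s: 11.6
tcp_pos: [0.5142, -0.1985, 0.1955]
ee_rot: [[0.275, -0.961, -0.002], [-0.961, -0.275, 0.001], [-0.001, 0.002, -1.0]]
wrist_force: [0.2, -0.5, -5.8]
gripper_width: 0.293
```

```bash
python3 - <<'E'
from h import *
s=sense(); print(s['time_s'],s['tcp_pos'],s['wrist_force'],s['moment'],np.round(s['ee_rot'],4).tolist())
im=snap('wrist','w5.png')
cv2.imwrite('pics/c6.png',cv2.resize(im[30:250,235:410],None,fx=2.7,fy=2.7,interpolation=cv2.INTER_CUBIC))
E
```

```text
11.6 [ 0.51416237 -0.19848091  0.1954986 ] [ 0.18916964 -0.52096799 -5.77904856] [ 0.10875659  0.1945512  -0.03049915] [[0.2751, -0.9614, -0.0017], [-0.9614, -0.2751, 0.0005], [-0.001, 0.0015, -1.0]]
```

View pics/c6.png

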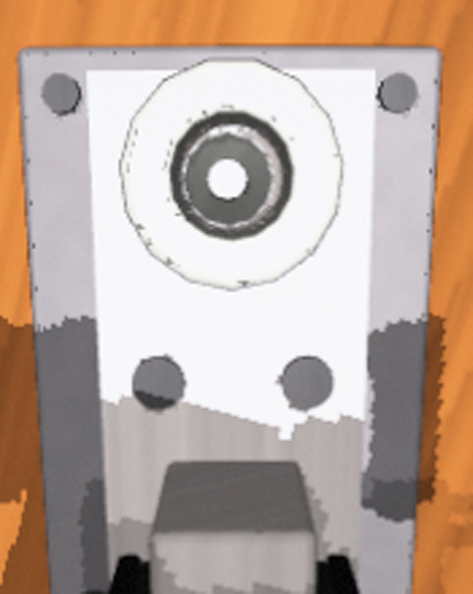

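>>> {"api": "play_rows", "payload": {
  "targets": [
    [[0.9, 0.0007, 0.0006, 0, 0], [0.9, 0.0007, 0.0006, -0.006, 0], [0.9, 0.0007, 0.0006, -0.012, 0], [0.9, 0.0007, 0.0006, -0.02, 0], [0.9, 0.0007, 0.0006, -0.028, 0]]
  ]
}}

```text
time_s: 12.07
tcp_pos: [0.5154, -0.198, 0.1677]
ee_rot: [[0.275, -0.961, 0.0], [-0.961, -0.275, 0.0], [-0.0, -0.0, -1.0]]
wrist_force: [-0.2, 1.0, -5.5]
gripper_width: 0.298
```

>>> {"api": "play_rows", "payload": {
  "targets": [
    [[0.9, 0, 0, -0.008, 0], [0.9, 0, 0, -0.016, 0], [0.9, 0, 0, -0.024, 0], [0.9, 0, 0, -0.032, 0], [0.9, 0, 0, -0.04, 0]]
  ]
}}

```text
time_s: 12.48
tcp_pos: [0.5154, -0.198, 0.1276]
ee_rot: [[0.275, -0.961, -0.0], [-0.961, -0.275, -0.0], [0.0, 0.0, -1.0]]
wrist_force: [0.1, -0.8, -4.9]
gripper_width: 0.299
```

>>> {"api": "play_rows", "payload": {
  "targets": [
    [[0.9, 0, 0, -0.008, 0], [0.9, 0, 0, -0.016, 0], [0.9, 0, 0, -0.024, 0], [0.9, 0, 0, -0.032, 0], [0.9, 0, 0, -0.038, 0]]
  ]
}}

```text
time_s: 12.9
tcp_pos: [0.5151, -0.198, 0.0895]
ee_rot: [[0.275, -0.961, -0.001], [-0.961, -0.275, 0.0], [-0.0, 0.001, -1.0]]
wrist_force: [0.1, 0.2, -5.0]
gripper_width: 0.292
```

```bash
python3 - <<'E'
from h import *
s=sense(); print(s['time_s'],s['tcp_pos'],s['wrist_force'],s['moment'],np.round(s['ee_rot'],4).tolist())
im=snap('wrist','w6.png')
b=snap('side','side6.png')[130:250,310:430]
a=cv2.resize(im[30:250,225:415],None,fx=2,fy=2,interpolation=cv2.INTER_CUBIC); b=cv2.resize(b,(400,400),interpolation=cv2.INTER_CUBIC); b=cv2.copyMakeBorder(b,0,40,0,0,0)
cv2.imwrite('pics/c7.png',np.hstack([a,b]))
E
```

```text
12.9 [ 0.51514796 -0.19796417  0.08947263] [ 0.06324834  0.20951534 -4.95002568] [0.04322663 0.11774925 0.04392255] [[0.2754, -0.9613, -0.0008], [-0.9613, -0.2754, 0.0001], [-0.0003, 0.0008, -1.0]]
```

View pics/c7.png

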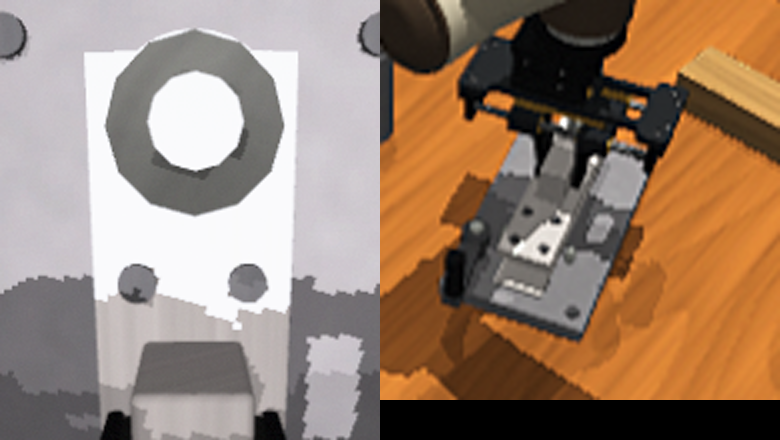

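Plate is on the rod with no side force. The side view shows it in line and heading between the pins. Lowering further.

>>> {"api": "play_rows", "payload": {
  "targets": [
    [[0.9, 0, 0, -0.005, 0], [0.9, 0, 0, -0.01, 0], [0.9, 0, 0, -0.014, 0], [0.9, 0, 0, -0.018, 0], [0.9, 0, 0, -0.022, 0]]
  ]
}}

```text
time_s: 13.42
tcp_pos: [0.5155, -0.198, 0.0683]
ee_rot: [[0.275, -0.961, 0.0], [-0.961, -0.275, -0.0], [0.0, -0.0, -1.0]]
wrist_force: [-0.1, 0.4, -3.7]
gripper_width: 0.295
```

>>> {"api": "play_rows", "payload": {
  "targets": [
    [[0.9, 0, 0, -0.002, 0], [0.9, 0, 0, -0.003, 0], [0.9, 0, 0, -0.004, 0], [0.9, 0, 0, -0.005, 0], [0.9, 0, 0, -0.006, 0]]
  ]
}}

```text
time_s: 13.83
tcp_pos: [0.5156, -0.198, 0.0627]
ee_rot: [[0.275, -0.961, 0.001], [-0.961, -0.275, -0.0], [0.0, -0.0, -1.0]]
wrist_force: [0.7, 0.0, -4.0]
gripper_width: 0.298
```

>>> {"api": "play_rows", "payload": {
  "targets": [
    [[0.9, 0, 0, -0.001, 0], [0.9, 0, 0, -0.0015, 0], [0.9, 0, 0, -0.002, 0], [0.9, 0, 0, -0.0025, 0], [0.9, 0, 0, -0.0025, 0]]
  ]
}}

```text
time_s: 14.25
tcp_pos: [0.5154, -0.198, 0.0605]
ee_rot: [[0.276, -0.961, 0.0], [-0.961, -0.276, -0.0], [0.0, -0.0, -1.0]]
wrist_force: [-2.0, 1.8, -0.5]
gripper_width: 0.296
```

>>> {"api": "play_rows", "payload": {
  "targets": [
    [[0.9, 0, 0, -0.0005, 0], [0.9, 0, 0, -0.001, 0], [0.9, 0, 0, -0.001, 0], [0.9, 0, 0, -0.001, 0], [0.9, 0, 0, -0.001, 0]]
  ]
}}

```text
time_s: 14.67
tcp_pos: [0.5154, -0.198, 0.0605]
ee_rot: [[0.276, -0.961, 0.0], [-0.961, -0.276, -0.0], [0.0, -0.0, -1.0]]
wrist_force: [-3.0, 2.1, 5.6]
gripper_width: 0.3
```

```bash
python3 - <<'E'
from h import *
s=sense(); print(s['time_s'],s['tcp_pos'],s['wrist_force'],s['moment'])
E
```

```text
14.6667 [ 0.51541851 -0.19798832  0.06049015] [-3.00389419  2.09089042  5.62222924] [ 0.67901153  1.16869722 -0.06432694]
```

>>> {"api": "play_rows", "payload": {
  "targets": [
    [[0.4, 0, 0, 0.001, 0], [0.4, 0, 0, 0.001, 0], [0.4, 0, 0, 0.001, 0], [0.4, 0, 0, 0.001, 0], [0.4, 0, 0, 0.001, 0]]
  ]
}}

```text
time_s: 15.08
tcp_pos: [0.5156, -0.1981, 0.06]
ee_rot: [[0.275, -0.961, 0.0], [-0.961, -0.275, -0.0], [0.0, -0.0, -1.0]]
wrist_force: [0.6, 0.1, -0.5]
gripper_width: 0.564
```

>>> {"api": "play_rows", "payload": {
  "targets": [
    [[0.4, 0, 0, 0.02, 0], [0.4, 0, 0, 0.05, 0], [0.2, 0, 0, 0.09, 0], [0, 0, 0, 0.13, 0], [0, 0, 0, 0.17, 0]]
  ]
}}

```text
time_s: 15.5
tcp_pos: [0.515, -0.198, 0.2317]
ee_rot: [[0.275, -0.961, -0.0], [-0.961, -0.275, -0.0], [-0.0, 0.0, -1.0]]
wrist_force: [1.2, 0.5, 0.1]
gripper_width: 0.744
```

```bash
python3 - <<'E'
from h import *
s=sense(); print(s['time_s'],s['tcp_pos'],s['joints'])
a=snap('wrist','w8.png')
b=snap('side','side8.png')[130:250,310:430]
b=cv2.resize(b,(400,400),interpolation=cv2.INTER_CUBIC)
cv2.imwrite('pics/c8.png',np.hstack([cv2.resize(a[:,140:540],(400,400)),b]))
E
```

```text
15.5 [ 0.51501401 -0.19801531  0.23172291] [-4.19146589e+00  1.52784880e+01 -1.06412274e+01  9.57200672e-03
 -6.41059395e+01  2.01789146e+01]
```

View pics/c8.png

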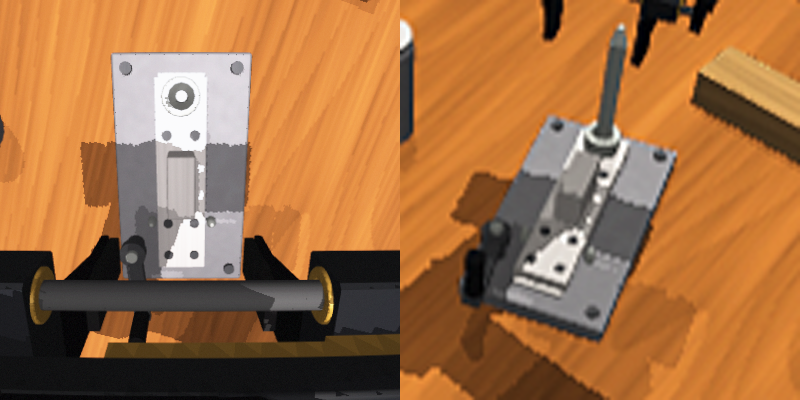

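>>> {"api": "play_rows", "payload": {
  "targets": [
    [[0, 0, 0.02, 0, -0.12], [0, 0, 0.04, 0, -0.24], [0, 0, 0.06, 0, -0.36], [0, 0, 0.08, 0, -0.48], [0, 0, 0.1, 0, -0.6]]
  ]
}}

```text
time_s: 16.02
tcp_pos: [0.5153, -0.0972, 0.2297]
ee_rot: [[-0.322, -0.947, 0.0], [-0.947, 0.322, 0.0], [-0.0, -0.0, -1.0]]
wrist_force: [-0.0, 0.6, -0.2]
gripper_width: 0.992
```

>>> {"api": "play_rows", "payload": {
  "targets": [
    [[0, 0, 0.02, 0, -0.12], [0, 0, 0.04, -0.01, -0.24], [0, 0, 0.061, -0.03, -0.36], [0, 0, 0.061, -0.05, -0.48], [0, 0, 0.061, -0.07, -0.6]]
  ]
}}

```text
time_s: 16.43
tcp_pos: [0.5156, -0.0358, 0.1593]
ee_rot: [[-0.799, -0.602, 0.001], [-0.602, 0.799, 0.0], [-0.001, -0.0, -1.0]]
wrist_force: [0.1, -1.1, -1.0]
gripper_width: 1.004
```

>>> {"api": "play_rows", "payload": {
  "targets": [
    [[0, 0, 0, 0, -0.12], [0, 0, 0, -0.01, -0.24], [0, 0, 0, -0.02, -0.29], [0, 0, 0, -0.02, -0.29], [0, 0, 0, -0.02, -0.29]]
  ]
}}

```text
time_s: 16.85
tcp_pos: [0.5152, -0.0371, 0.1395]
ee_rot: [[-0.935, -0.354, -0.001], [-0.354, 0.935, -0.0], [0.001, 0.0, -1.0]]
wrist_force: [-0.4, -0.5, -0.0]
gripper_width: 0.997
```

>>> {"api": "play_rows", "payload": {
  "targets": [
    [[0, 0, 0, -0.02, 0], [0, 0, 0, -0.04, 0], [0.2, 0, 0, -0.055, 0], [0.9, 0, 0, -0.0615, 0], [0.9, 0, 0, -0.0615, 0]]
  ]
}}

```text
time_s: 17.27
tcp_pos: [0.5149, -0.0372, 0.0777]
ee_rot: [[-0.936, -0.353, -0.002], [-0.353, 0.936, -0.001], [0.002, 0.0, -1.0]]
wrist_force: [0.5, 0.3, 0.2]
gripper_width: 0.856
```

>>> {"api": "play_rows", "payload": {
  "targets": [
    [[0.9, 0, 0, 0, 0], [0.9, 0, 0, 0, 0], [0.9, 0, 0, 0, 0], [0.9, 0, 0, 0, 0], [0.9, 0, 0, 0, 0]]
  ]
}}

```text
time_s: 17.68
tcp_pos: [0.5158, -0.0369, 0.0792]
ee_rot: [[-0.936, -0.352, 0.001], [-0.352, 0.936, 0.0], [-0.001, -0.0, -1.0]]
wrist_force: [0.3, 0.0, -0.4]
gripper_width: 0.48
```

>>> {"api": "play_rows", "payload": {
  "targets": [
    [[0.9, 0, 0, 0, 0], [0.9, 0, 0, 0, 0], [0.9, 0, 0, 0, 0], [0.9, 0, 0, 0, 0], [0.9, 0, 0, 0, 0]]
  ]
}}

```text
time_s: 18.1
tcp_pos: [0.5154, -0.037, 0.0786]
ee_rot: [[-0.936, -0.352, -0.0], [-0.352, 0.936, -0.0], [0.0, -0.0, -1.0]]
wrist_force: [0.2, -0.6, 0.7]
gripper_width: 0.198
```

>>> {"api": "play_rows", "payload": {
  "targets": [
    [[0.9, 0, 0, 0, 0], [0.9, 0, 0, 0, 0], [0.9, 0, 0, 0, 0], [0.9, 0, 0, 0, 0], [0.9, 0, 0, 0, 0]]
  ]
}}

```text
time_s: 18.52
tcp_pos: [0.5154, -0.037, 0.0786]
ee_rot: [[-0.936, -0.352, -0.0], [-0.352, 0.936, -0.0], [0.0, -0.0, -1.0]]
wrist_force: [0.5, -0.0, 1.0]
gripper_width: 0.193
```

>>> {"api": "play_rows", "payload": {
  "targets": [
    [[0.9, -0.0082, -0.004, 0, 0.122], [0.9, -0.0159, -0.009, 0, 0.244], [0.9, -0.0229, -0.0148, 0, 0.366], [0.9, -0.0292, -0.0215, 0, 0.488], [0.9, -0.0346, -0.0289, 0, 0.61]]
  ]
}}

```text
time_s: 18.93
tcp_pos: [0.4802, -0.0657, 0.0786]
ee_rot: [[-0.56, -0.828, -0.0], [-0.828, 0.56, 0.001], [-0.0, 0.001, -1.0]]
wrist_force: [0.1, 1.6, 0.5]
gripper_width: 0.196
```

>>> {"api": "play_rows", "payload": {
  "targets": [
    [[0.9, -0.0045, -0.008, 0, 0.122], [0.9, -0.0079, -0.0165, 0, 0.244], [0.9, -0.0103, -0.0255, 0, 0.366], [0.9, -0.0116, -0.0344, 0, 0.488], [0.9, -0.0119, -0.0435, 0, 0.61]]
  ]
}}

```text
time_s: 19.35
tcp_pos: [0.4679, -0.1095, 0.0786]
ee_rot: [[0.015, -1.0, -0.001], [-1.0, -0.015, 0.0], [-0.0, 0.001, -1.0]]
wrist_force: [-0.3, 1.2, 0.8]
gripper_width: 0.198
```

>>> {"api": "play_rows", "payload": {
  "targets": [
    [[0.9, 0.0004, -0.0045, 0, 0.06], [0.9, 0.001, -0.009, 0, 0.122], [0.9, 0.0018, -0.013, 0, 0.18], [0.9, 0.0022, -0.015, 0, 0.2], [0.9, 0.0022, -0.015, 0, 0.2]]
  ]
}}

```text
time_s: 19.77
tcp_pos: [0.47, -0.1246, 0.0785]
ee_rot: [[0.207, -0.978, -0.002], [-0.978, -0.207, -0.0], [-0.0, 0.002, -1.0]]
wrist_force: [-3.8, 1.6, 5.0]
gripper_width: 0.196
```

Near the stop. Pressing gently on in small steps while watching the force.

>>> {"api": "play_rows", "payload": {
  "targets": [
    [[0.9, 0.0003, -0.001, 0, 0.015], [0.9, 0.0006, -0.002, 0, 0.03], [0.9, 0.0009, -0.003, 0, 0.04], [0.9, 0.0009, -0.003, 0, 0.04], [0.9, 0.0009, -0.003, 0, 0.04]]
  ]
}}

```text
time_s: 20.18
tcp_pos: [0.4708, -0.1274, 0.0785]
ee_rot: [[0.246, -0.969, -0.003], [-0.969, -0.246, -0.0], [-0.0, 0.003, -1.0]]
wrist_force: [-3.9, 0.0, 5.7]
gripper_width: 0.197
```

>>> {"api": "play_rows", "payload": {
  "targets": [
    [[0.9, 0.0003, -0.001, 0, 0.01], [0.9, 0.0006, -0.002, 0, 0.02], [0.9, 0.0009, -0.003, 0, 0.03], [0.9, 0.0009, -0.003, 0, 0.03], [0.9, 0.0009, -0.003, 0, 0.03]]
  ]
}}

```text
time_s: 20.6
tcp_pos: [0.4709, -0.128, 0.0785]
ee_rot: [[0.273, -0.962, -0.004], [-0.962, -0.273, 0.003], [-0.004, 0.003, -1.0]]
wrist_force: [-6.9, 13.5, 10.1]
gripper_width: 0.199
```

Stop reached: 13 N reaction, and the knob no longer advances. Letting go and rising.

>>> {"api": "play_rows", "payload": {
  "targets": [
    [[0.4, 0, 0, 0, 0], [0.4, 0, 0, 0, 0], [0.4, 0, 0, 0, 0], [0.4, 0, 0, 0, 0], [0.4, 0, 0, 0, 0]]
  ]
}}

```text
time_s: 21.02
tcp_pos: [0.4733, -0.1306, 0.0785]
ee_rot: [[0.275, -0.961, 0.001], [-0.961, -0.275, -0.0], [0.0, -0.001, -1.0]]
wrist_force: [-0.2, 0.2, 0.9]
gripper_width: 0.487
```

>>> {"api": "play_rows", "payload": {
  "targets": [
    [[0.4, 0, 0, 0.02, 0], [0.4, 0, 0, 0.05, 0], [0.4, 0, 0, 0.09, 0], [0.4, 0, 0, 0.13, 0], [0.4, 0, 0, 0.16, 0]]
  ]
}}

```text
time_s: 21.43
tcp_pos: [0.4737, -0.1308, 0.242]
ee_rot: [[0.275, -0.961, 0.004], [-0.961, -0.275, -0.001], [0.002, -0.004, -1.0]]
wrist_force: [1.5, -0.6, 0.8]
gripper_width: 0.595
```

>>> {"api": "play_rows", "payload": {
  "targets": [
    [[0.4, -0.01, 0.04, 0, 0], [0.4, -0.02, 0.08, 0, 0], [0.4, -0.03, 0.12, 0, 0], [0.4, -0.04, 0.16, 0, 0], [0.4, -0.05, 0.2, 0, 0]]
  ]
}}

```text
time_s: 21.85
tcp_pos: [0.4222, 0.0709, 0.2388]
ee_rot: [[0.274, -0.962, 0.001], [-0.962, -0.274, 0.001], [-0.0, -0.001, -1.0]]
wrist_force: [0.9, 1.0, 0.3]
gripper_width: 0.599
```

```bash
python3 - <<'E'
from h import *
a=snap('top','top9.png'); b=snap('side','side9.png')
t=cv2.resize(a[180:250,310:430],None,fx=3.3,fy=3.3,interpolation=cv2.INTER_CUBIC)
s=cv2.resize(b[130:250,310:430],(396,396),interpolation=cv2.INTER_CUBIC)
t=cv2.copyMakeBorder(t,0,396-t.shape[0],0,0,0)
cv2.imwrite('pics/c9.png',np.hstack([t,s])); print(sense()['time_s'])
E
```

```text
21.95
```

View pics/c9.png

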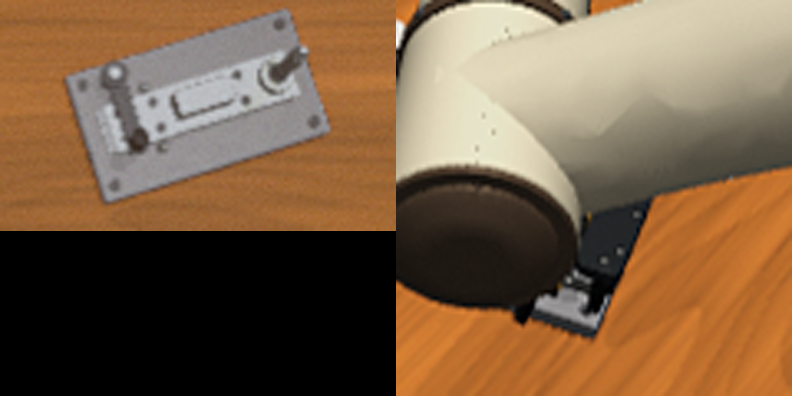

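The top view shows the plate in line on the jig and the keeper across it, parallel to the base's end. Handing in.

```bash
python3 -c "
from h import *
f='top9.png'; c=lambda p:np.array(p)/3.3+[310-.35,180-.35]
k=at(f,c([(137,141)]),.1)[0];p=at(f,c([(113,73)]),.055)[0];d=(k-p)[:2];print(k,p,'keeper deg',195.95-np.degrees(np.arctan2(d[1],d[0]))%360)
print(finish_job())"
```

```text
[ 0.4670671  -0.12224865  0.1       ] [ 0.54345712 -0.10407691  0.055     ] keeper deg 2.5691158621163197
the job is handed in; nothing more can be done
None
```

The job is done and handed in at about 22 s, well inside the 72 s limit; no verdict was reported.

- **Keeper out:** I swung it to about 1.47 rad, past the 1.2 rad needed to clear the plate's place.
- **Plate:** I took the silver plate, lined it up over the rod with the wrist camera, and lowered it in the grip all the way. It stopped at the expected seated height, with the tool at 0.0605 m, and the load came off the wrist. The wrist and side views after release showed it flat and in line between the pins.
- **Keeper back:** I swung it in until it would not advance and the reaction rose to about 13 N, then let go. The gripper was well clear when I handed in.

**Checks that disagreed or fell short:** the last keeper angle from the coarse top view read 2.6° rather than 0. That is within its pixel error of about 3 mm, and the stop force and final tool position (within about 1 mm of the computed shut position) say it is shut. In the last side view the arm hid the jig, so only the top view confirmed the final state. I did not re-measure the bystanders; nothing I moved went near them.

I viewed 13 pictures, three over the budget of 10.

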